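# Tip the steel balls out of the pan past a held card

### The arm

A 6-joint arm with a two-finger parallel gripper is mounted at the origin on the work surface. World frame = base frame: x ahead of the robot, y to its left, z up, the work surface at z = 0. Lengths are in m, angles in rad, forces in N, time in s.
With the tool pointing down it reaches from about 0.25 to 0.775 m from the base axis. Payload 4 kg.
Tool frame: the origin (TCP) lies at the very end of the fingers, on their centre line; the grasp point (between the pads) lies tcp_to_grasp behind it (tcp_to_grasp is the distance from the TCP to the grasp point, in m); z points along the fingers, y is the direction in which the jaws open and shut (so a half turn about z gives the same grasp; the last joint's range is limited). The gripper opens to 94 mm and grips with 3 to 60 N. Pads are 16 mm wide; open, the fingers measure 119 mm over their backs; the gripper's body (75 mm by 177 mm) begins 78 mm behind the grasp point.
Start: joints at [1.019, 0.087, 1.371, -0, 1.684, -0.103], TCP at [0.239, 0.496, 0.206] pointing down, gripper open.
Joint ranges: [-3.1, 3.1], [-0.76, 2.03], [0.27, 2.55], [-1.08, 4.22], [0.17, 2.65], [-2.57, 2.57]. Speed limits (rad/s): [2.79, 2.79, 3.14, 3.14, 3.14, 3.14].

### API

Orientations are given as [roll, pitch, yaw] about the fixed x, y, z axes, in that order (R = Rz(yaw) Ry(pitch) Rx(roll)).
In Python, from bench import * gives the robot as it stands.
- The arm moves only by the tool play_rows, never from a script. Its argument "rows" is a list of rows, each a list of 3 entries, a list of its own where there are three numbers: the finger opening in cm, from 0 to 9.4, then the shift along the world's x, y, z in cm, then the turn, a rotation vector about the world's x, y, z in rad. A call has 1 to 8 rows; each row is the pose to reach, as a shift and turn from the pose commanded when the call began; what a row does not reach only later rows make up. A row lasts 1/12 s, in which the tool goes at most 41.7 mm and 7.16 degrees, less where a joint would pass 70% of its speed; a pose out of reach is approached as far as the arm can. A call with a gripper value outside its range is refused whole. The fingers move at their own pace and stop on an object; the grip force is fixed at half the most. Time passes only in rows, so rows that repeat a pose let the fingers close. It gives the time, the measured TCP pose, the force and the opening at its end, in the units of the state.
- get_obs(): the state, without advancing time (a new reading comes with each control period).
- snapshot(name): name is "scene" or "top" or "wrist"; returns a dict with "pixels" (384x512x3 uint8, red, green, blue), "fx", "fy", "cx", "cy" (pixels), "rvec" (rotation vector, rad) and "tvec" (3), from world to camera coordinates, as OpenCV has them. Camera axes: x right, y down, z forward; pixel columns grow to the right and rows downward; lengths in m; the calibration is good to about 2 mm. A picture is of the moment at which its call begins. There is no depth.
- close_job(): hands the job in, once; it reports no verdict.
Trained networks look in the newest picture that a camera, given by its name, has taken for a name from the list of things; names that differ only in an ending like _2 or _b are one class to them, and where a whole thing is asked for, a point or a joint stands for the part that bears it (a point fixed in the world has none). Each returns a list of dicts, best first, with "confidence" (0 to 1); they miss things now and then, are a little off and sometimes report something else, mostly with a low value. They report only what shows in the picture. A call takes as long as a camera call. They do not tell look-alikes from the thing itself.
- silhouettes(camera, label): "mask" (384x512 bool, what is visible of it) and "point" ([row, column] in pixels, amid what is visible of it).
The state is a dict: "time": time; "joint_positions": joint angles; "qvel": joint speeds; "joint_torque": joint torques, N m; "tool_pos": TCP position; "ee_rot": TCP orientation; "wrist_force": force on the tool from outside, world axes, zero at the start; "wrist_torque": the same for the moment, N m; "width": finger opening in m.
Only numpy, scipy, OpenCV 4.12 (cv2) and the standard library are available. Lean on these libraries where they do the work, as an engineer would, in place of code of your own. Each camera call takes 0.05 s, during which the arm holds its last target. There are 200 camera calls.

### The job

Take the straightedge card out of its holder and use it to empty the pan into the tall-walled bin: press the card down at the pan's open mouth so that the pan tips right down against its stop, while the card blocks most of the mouth and, set slantwise, leads all four steel balls out through a narrow gap above the bin, none into the bolt tray or onto the cart. Then let the pan swing back to rest and hang the card back in its holder, without disturbing the other things around.

Things in the scene. Friction and masses are not known exactly. Their poses are not given: they have to be found in the camera images.
- stand: Fixed dark steel tipping stand that carries the pan. Origin on the work surface, right under the hinge; z up, x points level out through the pan's mouth, y along the hinge. Two posts at y = +-86 mm, 130 mm high. The hinge axis is 115 mm above the origin and lies in the plane of the pan floor's upper face. The bin and the bolt tray stand beyond the mouth, one at each side, with centres at x = 135 mm and y = +48 or -48 mm in this frame.
- pan (a joint): Tip angle of the pan in rad about the stand's y axis: 0 = at rest on its spring, floor level; it grows as the mouth goes down; 0.30 = stop, floor then sloping 0.30 rad down to the mouth. A spring brings it back to 0: pressing down on the lip takes about 4 N at the start and 7 N at the stop.
- pan_lip (a point): Middle of the front edge (lip) of the pan floor's upper face, 100 mm from the hinge; x points out of the mouth along the floor, z normal to the floor. The pan is a flat-floored smooth grey scoop bowl: half-round at the back (inner radius 70 mm about a point 20 mm behind the hinge), then straight parallel sides 140 mm apart inside as far as the lip; rim walls 4 mm thick and 22 mm above the floor; the whole 140 mm wide front is open, without a sill.
- bin: Fixed empty open grey bin, the taller-walled of the two boxes before the mouth: 130 (x, away from the pan) x 78 (y) x 50 mm high, wall 4 mm. Origin: centre of its underside. It may be at the left or the right of the mouth.
- bolt_tray: Fixed low grey tray with a few bolts in it, 130 x 78 x 24 mm, beside the bin at the other half of the mouth; no ball belongs in it. Origin: centre of its underside.
- holder: Fixed plywood card holder: base 140 x 70 mm, with two 130 mm long upright cheeks (8 mm thick, tops at 62 mm) on both sides of a 13 mm wide slot along its x axis, open at the ends. The card hangs in it with its blade in the slot and the grip's underside on the cheeks. Origin: centre of its underside, z up.
- card: Loose straightedge card, 0.10 to 0.17 kg: white blade 110 mm long (x) x 5 mm thick (y) x 57 mm high, and centred on top of it a wooden grip block 60 mm (x) x 26 mm (y) x 40 mm high, from 55 to 95 mm above the blade's lower edge. Origin: middle of the blade's lower edge, z up. Hanging in the holder the origin is 7 mm above the work surface. It is the same turned half round.
- ball0: Loose steel ball, 18 mm in diameter, 24 g, lying still on the pan's level floor at the start, in the back half; it rolls freely once the floor slopes by more than about 0.04 rad. Origin: centre.
- ball1: Loose steel ball, 18 mm in diameter, 24 g, lying still on the pan's level floor at the start, in the back half; it rolls freely once the floor slopes by more than about 0.04 rad. Origin: centre.
- ball2: Loose steel ball, 18 mm in diameter, 24 g, lying still on the pan's level floor at the start, in the back half; it rolls freely once the floor slopes by more than about 0.04 rad. Origin: centre.
- ball3: Loose steel ball, 18 mm in diameter, 24 g, lying still on the pan's level floor at the start, in the back half; it rolls freely once the floor slopes by more than about 0.04 rad. Origin: centre.
- pump_bottle: Bystander: clear pump bottle, 60 mm in diameter, 147 mm high, at the side of the pan opposite the card holder. Origin: centre of its underside; leave it alone.
- carton: Bystander: white carton 100 x 50 x 75 mm. Origin: centre of its underside; leave it alone.
- power_brick: Bystander: black power brick 75 x 50 x 26 mm. Origin: centre of its underside; leave it alone.
- screwdriver: Bystander: screwdriver lying on the cart. Origin: centre of its underside; leave it alone.
- wrench: Bystander: wrench lying on the cart. Origin: centre of its underside; leave it alone.
- jar: Bystander: glass jar 56 mm in diameter, 70 mm high. Origin: centre of its underside; leave it alone.
- tape_roll: Bystander: cardboard roll, 60 mm in diameter, 22 mm high. Origin: centre of its underside; leave it alone.
Things that resemble listed ones, but are neither listed nor needed, are in the scene too. Several things have the shape of the card; the one meant has the colours described above. There is more than one size of the holder; the job needs the larger.

How it is judged:
On the way, in this order (a step that is already met when the one before it is completed fails the run):
1. the card is lifted out of its holder (z of card in the frame of holder above 0.075 m), for 0.1 s.
2. the pan is tipped down (beyond 0.25 rad) by the card pressing on it (value of joint pan above 0.25 rad and contact force between card and pan above 0.5 N), for 0.2 s.
At the end, for the whole second after the job is handed in: All four balls lie in the tall-walled bin below its rim, the pan is back at rest (below 0.04 rad), and the card hangs at rest in its holder: within 20 mm along and 8 mm across the slot, blade edge at most 13 mm above the holder's foot, upright within 0.12 rad (x of ball0 in the frame of bin between -0.065 and 0.065 m and y of ball0 in the frame of bin between -0.039 and 0.039 m and z of ball0 in the frame of bin between 0 and 0.047 m and x of ball1 in the frame of bin between -0.065 and 0.065 m and y of ball1 in the frame of bin between -0.039 and 0.039 m and z of ball1 in the frame of bin between 0 and 0.047 m and x of ball2 in the frame of bin between -0.065 and 0.065 m and y of ball2 in the frame of bin between -0.039 and 0.039 m and z of ball2 in the frame of bin between 0 and 0.047 m and x of ball3 in the frame of bin between -0.065 and 0.065 m and y of ball3 in the frame of bin between -0.039 and 0.039 m and z of ball3 in the frame of bin between 0 and 0.047 m and x of card in the frame of holder between -0.02 and 0.02 m and y of card in the frame of holder between -0.008 and 0.008 m and z of card in the frame of holder between -0.001 and 0.013 m and angle between card's own z axis and vertical below 0.12 rad and linear speed of card below 0.02 m/s and value of joint pan below 0.04 rad); the robot touches nothing.
It fails at once if a bystander is shifted by more than 30 mm (distance of any of pump_bottle, carton, power_brick, screwdriver, wrench, jar, tape_roll from where it was at the start of the episode above 0.03 m).
It also fails if it takes over 64 s, if anything falls off the work surface, if the arm or the gripper's body presses on something with over 40 N, if the wrist force passes 120 N, or if a joint passes its speed limit or range.

## Working session

There is one attempt and no reset: what is moved stays moved. The work goes in short steps, Python scripts to look and compute and a tool call to move; the robot and the scene stay as the last step left them, time stands still between calls to the robot, and variables do not carry over. Pictures are saved under pics/ and viewed, about 8 in all and at most 12, crops included, and the job is handed in when it is done.

Besides the shell and the picture viewer there is one more tool, called after ">>>" as name(argument=value, ...) on one line, values as JSON. play_rows: Moves the arm, as the interface text tells. Its arguments: {"type":"object","properties":{"rows":{"type":"array"}},"required":["rows"]}

```bash
ls; mkdir -p pics; cat > h.py <<'E'
from bench import *
import numpy as np, cv2
def snap(c,save=None):
    s=snapshot(c); 
    s['R']=cv2.Rodrigues(np.array(s['rvec'],float))[0]; s['t']=np.array(s['tvec'],float).ravel()
    if save: cv2.imwrite('pics/'+save,cv2.cvtColor(s['pixels'],cv2.COLOR_RGB2BGR))
    return s
def ray(s,u,v,z):
    d=s['R'].T@np.array([(u-s['cx'])/s['fx'],(v-s['cy'])/s['fy'],1]); o=-s['R'].T@s['t']
    return o+d*(z-o[2])/d[2]
def proj(s,P):
    c=np.atleast_2d(P)@s['R'].T+s['t']; return np.c_[c[:,0]/c[:,2]*s['fx']+s['cx'],c[:,1]/c[:,2]*s['fy']+s['cy']]
E
python3 - <<'E'
from h import *
for c in ('top','scene'):
    s=snap(c,c+'0.png'); print(c,s['fx'],-s['R'].T@s['t'],s['R'][2])
    for l in ['stand','pan','bin','bolt_tray','holder','card','ball0','pump_bottle','carton','jar']:
        print(l,[(round(d['confidence'],2),np.round(d['point']).tolist(),int(d['mask'].sum())) for d in silhouettes(c,l)])
a=cv2.imread('pics/top0.png');b=cv2.imread('pics/scene0.png')
cv2.imwrite('pics/top0b.png',cv2.resize(a,(800,600),interpolation=cv2.INTER_CUBIC))
cv2.imwrite('pics/scene0b.png',cv2.resize(b,(800,600),interpolation=cv2.INTER_CUBIC))
print(get_obs())
E
```

```text
pics
top 433.5950780295106 [0.39344025 0.00153683 1.47882999] [ 0.08404054 -0.0097876  -0.99641427]
stand [(0.96, [207.0, 249.0], 3201)]
pan [(0.6, [205.0, 249.0], 2591)]
bin [(0.88, [166.0, 275.0], 693), (0.63, [206.0, 249.0], 3107)]
bolt_tray [(0.56, [160.0, 247.0], 616)]
holder [(0.95, [199.0, 165.0], 628), (0.67, [262.0, 128.0], 522)]
card [(0.69, [131.0, 144.0], 330), (0.61, [189.0, 160.0], 236), (0.59, [212.0, 112.0], 316)]
ball0 []
pump_bottle [(0.59, [184.0, 355.0], 358)]
carton [(0.97, [128.0, 187.0], 540)]
jar [(0.53, [249.0, 341.0], 292)]
scene 431.7120242869309 [1.13410592 0.65987102 1.23551878] [-0.42298801 -0.4414232  -0.79134487]
stand [(0.63, [184.0, 265.0], 3008)]
pan [(0.64, [179.0, 257.0], 2120)]
bin [(0.94, [202.0, 219.0], 981)]
bolt_tray [(0.71, [223.0, 231.0], 908), (0.49, [248.0, 312.0], 290), (0.39, [135.0, 150.0], 140)]
holder [(0.87, [239.0, 385.0], 427), (0.75, [265.0, 307.0], 740)]
card [(0.92, [308.0, 277.0], 472), (0.88, [268.0, 365.0], 310), (0.67, [248.0, 314.0], 269)]
ball0 []
pump_bottle [(0.65, [146.0, 180.0], 446)]
carton [(0.78, [278.0, 240.0], 749)]
jar [(0.48, [134.0, 229.0], 267)]
{'time': 1.1, 'joint_positions': array([ 1.01888303e+00,  8.71925349e-02,  1.37074581e+00, -1.14237694e-05,
        1.68359859e+00, -1.03085177e-01]), 'qvel': array([ 1.09693970e-03,  1.12333682e-03,  1.28919522e-03, -4.41814567e-04,
        6.78048788e-05,  2.54089513e-04]), 'joint_torque': array([-6.31077146e-04, -3.40060759e+01, -3.02597344e+01,  7.16824061e-02,
        2.40317074e-02, -3.96381296e-06]), 'tool_pos': array([0.23865102, 0.49552586, 0.20548669]), 'ee_rot': array([3.14153840e+00, 1.70244251e-05, 2.69276325e+00]), 'wrist_force': array([-0.44516806,  0.13302865,  0.38633278]), 'wrist_torque': array([-0.01157753, -0.00908756,  0.01645281]), 'width': 0.09390618556275765}
```

View pics/top0b.png

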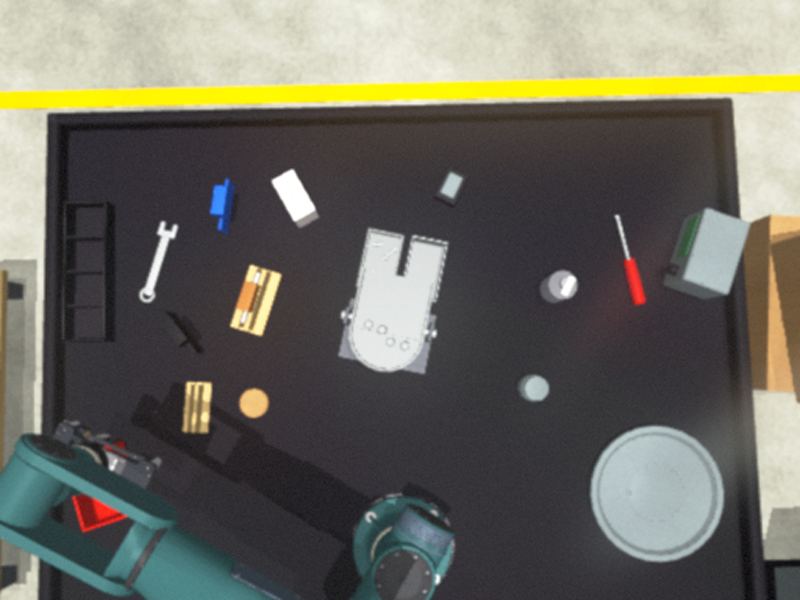

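View pics/scene0b.png

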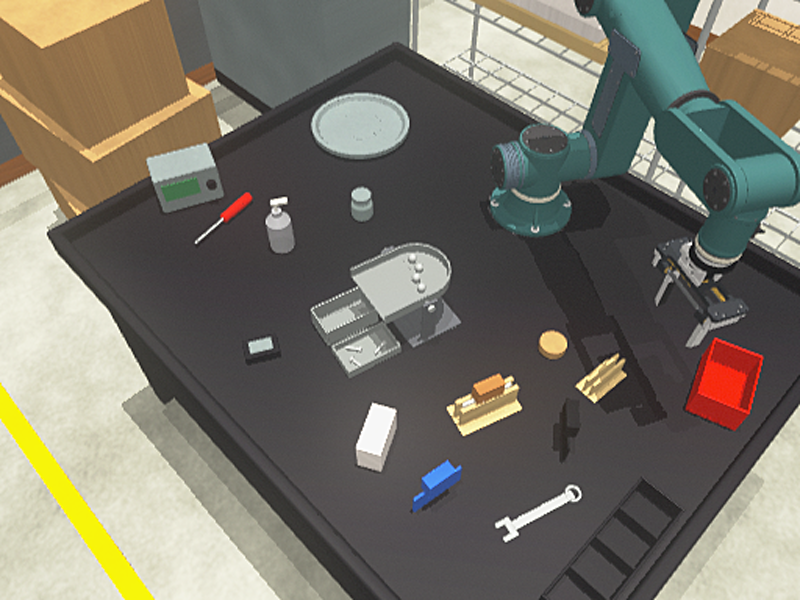

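Candidates for the card (top view, 800x600 px): blue/blue at (222,205), black at (185,330), and white blade with wooden grip in the larger holder at (257,298). The last one has the right colours. The small holder at (197,407) is a decoy. The bolts lie in the left tray at (383,245), so the bin is the right one at (428,250). Next I measure by fitting models to the masks and confirm in a crop.

```bash
cat >> h.py <<'E'
from scipy.optimize import minimize
def box(x0,x1,y0,y1,z0,z1): return np.array([[x,y,z] for x in (x0,x1) for y in (y0,y1) for z in (z0,z1)])/1000.
def place(P,p):
    c,s_=np.cos(p[2]),np.sin(p[2]); return P@np.array([[c,-s_,0],[s_,c,0],[0,0,1]]).T+[p[0],p[1],0]
def render(s,parts,p,k=4):
    m=np.zeros((384*k,512*k),np.uint8)
    for P in parts:
        q=((proj(s,place(P,p))+.5)*k-.5); cv2.fillConvexPoly(m,cv2.convexHull((q*16).round().astype(np.int32)),1,shift=4)
    return cv2.resize(m.astype(np.float32),(512,384),interpolation=cv2.INTER_AREA)
def fit(obs,parts,p0):
    def cost(v):
        p=[v[0],v[1],v[2]*10]; r=0
        for s,m in obs:
            R=render(s,parts,p); r+=1-np.minimum(R,m).sum()/np.maximum(R,m).sum()
        return r/len(obs)
    v0=np.array([p0[0],p0[1],p0[2]/10]); best=None
    for st in (.02,.008):
        sim=np.vstack([v0]+[v0+st*np.eye(3)[i] for i in range(3)])
        o=minimize(cost,v0,method='Nelder-Mead',options=dict(initial_simplex=sim,xatol=1e-4,fatol=1e-4)); v0=o.x
    return [v0[0],v0[1],v0[2]*10],o.fun
th=np.linspace(np.pi/2,3*np.pi/2,25)
PAN=[np.array([[x,y,z] for z in (111,137) for x,y in [(100,-74),(100,74)]+[(-20+74*np.cos(t),74*np.sin(t)) for t in th]])/1000.]
HOLD=[box(-70,70,-35,35,0,8),box(-65,65,-14.5,-6.5,0,62),box(-65,65,6.5,14.5,0,62)]
CARD=[box(-55,55,-2.5,2.5,7,64),box(-30,30,-13,13,62,102)]
BIN=[box(-65,65,-39,39,0,50)]; TRAY=[box(-65,65,-39,39,0,24)]
E
python3 - <<'E'
from h import *
T=snap('top');
def near(c,l,pt): 
    d=min(silhouettes(c,l),key=lambda d:np.hypot(*(np.array(d['point'])-pt))); return d['mask']
tm={l:near('top',l,p) for l,p in dict(pan=(205,249),holder=(199,165),card=(189,160),bin=(166,275),bolt_tray=(160,247)).items()}
S=snap('scene')
sm={l:near('scene',l,p) for l,p in dict(pan=(179,257),holder=(265,307),card=(248,314),bin=(202,219),bolt_tray=(223,231)).items()}
f=np.float32
def g(u,v,z): return ray(T,u,v,z)
print('bin guess',g(275,166,.05)[:2],'tray',g(247,160,.024)[:2],'hold',g(165,195,.03)[:2],'pan',g(249,205,.13)[:2])
h0=[*g(165,195,.03)[:2],-.25]; p0=[*g(249,200,.13)[:2],0]
hu=[(T,(tm['holder']|tm['card']).astype(f)),(S,(sm['holder']|sm['card']).astype(f))]
for nm,o in (('both',hu),('top',hu[:1]),('scene',hu[1:])): print('holder',nm,fit(o,HOLD+CARD,h0))
cu=[(T,tm['card'].astype(f)),(S,sm['card'].astype(f))]
print('card grip+blade',fit(cu,CARD[1:],h0))
pu=[(T,tm['pan'].astype(f)),(S,sm['pan'].astype(f))]
for nm,o in (('both',pu),('top',pu[:1]),('scene',pu[1:])): print('pan',nm,fit(o,PAN,p0))
print('masks',{k:(int(tm[k].sum()),int(sm[k].sum())) for k in tm})
out=[]
for s,m,(u,v) in ((T,tm,(205,185)),(S,sm,(268,220))):
    im=cv2.cvtColor(s['pixels'],cv2.COLOR_RGB2BGR); im=cv2.resize(im,None,fx=4,fy=4,interpolation=cv2.INTER_CUBIC)
    for k,c in zip(m,((0,0,255),(0,255,0),(255,0,255),(255,255,0),(0,255,255))):
        M=cv2.resize(m[k].astype(np.uint8),None,fx=4,fy=4,interpolation=cv2.INTER_NEAREST)
        cv2.drawContours(im,cv2.findContours(M,0,2)[0],-1,c,1)
    out.append(im[(v-70)*4:(v+75)*4,(u-50)*4+(0 if s is T else -0):(u+50)*4+(0)] if 0 else cv2.resize(im[(v-75)*4:(v+75)*4,(u-70)*4:(u+90)*4],(400,375)))
cv2.imwrite('pics/crop1.png',np.hstack(out))
E
```

```text
bin guess [ 0.60405231 -0.07671763] tray [0.63080465 0.01613263] hold [0.51846887 0.29333422] pan [0.47181394 0.01234233]
holder both ([np.float64(0.532126496813937), np.float64(0.30407133733708336), np.float64(-0.3134875985880897)], np.float64(0.11288109421730042))
holder top ([np.float64(0.5315906525171086), np.float64(0.3041621357641724), np.float64(-0.31355739709828956)], np.float64(0.17649132013320923))
holder scene ([np.float64(0.532178970221667), np.float64(0.3038364504401081), np.float64(-0.32323910657435717)], np.float64(0.047247111797332764))
card grip+blade ([np.float64(0.5322134283466602), np.float64(0.3036300438456696), np.float64(-0.30999215475091413)], np.float64(0.2123907506465912))
pan both ([np.float64(0.46618919681351745), np.float64(0.01472303921378489), np.float64(-0.23506581960885264)], np.float64(0.05393785238265991))
pan top ([np.float64(0.46476412955438506), np.float64(0.015590197627506207), np.float64(-0.2480915467560731)], np.float64(0.04761481285095215))
pan scene ([np.float64(0.4677871963484563), np.float64(0.013888751676226295), np.float64(-0.21139224962423203)], np.float64(0.047932207584381104))
masks {'pan': (2715, 2147), 'holder': (515, 818), 'card': (219, 318), 'bin': (673, 927), 'bolt_tray': (630, 918)}
```

View pics/crop1.png

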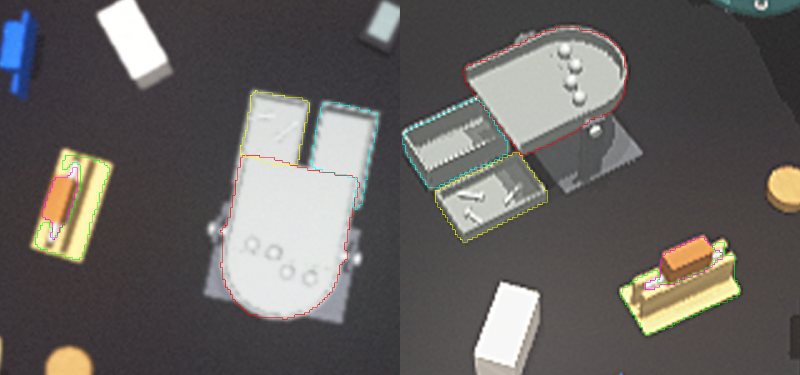

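The crop confirms it: the white-blade, wooden-grip card sits in the larger holder. The bin, cyan, is the tall box at the right. The bolt tray, yellow, is at the left. Next I refine the stand pose with a joint fit.

```bash
python3 - <<'E'
from h import *
import bench
print([n for n in dir(bench) if not n.startswith('_')], getattr(bench,'tcp_to_grasp',None))
def near(c,l,pt): return min(silhouettes(c,l),key=lambda d:np.hypot(*(np.array(d['point'])-pt)))['mask']
T=snap('top');t=[near('top',*a) for a in (('pan',(205,249)),('bin',(166,275)),('bolt_tray',(160,247)))]
S=snap('scene');s=[near('scene',*a) for a in (('pan',(179,257)),('bin',(202,219)),('bolt_tray',(223,231)))]
f=np.float32
A=PAN+[P+[.135,-.048,0] for P in BIN]+[P+[.135,.048,0] for P in TRAY]
o=[(T,(t[0]|t[1]|t[2]).astype(f)),(S,(s[0]|s[1]|s[2]).astype(f))]
for q in (o,o[:1],o[1:]): print(np.round(fit(q,A,[.466,.0147,-.235]),4) if 0 else fit(q,A,[.466,.0147,-.235]))
E
```

```text
['IKError', 'close_job', 'get_obs', 'silhouettes', 'snapshot', 'tcp_to_grasp'] 0.0188
([np.float64(0.4668538660833594), np.float64(0.014196975402850769), np.float64(-0.22742674960811962)], np.float64(0.05788794159889221))
([np.float64(0.4658749266873164), np.float64(0.014719406426120449), np.float64(-0.23150377372349595)], np.float64(0.046391427516937256))
([np.float64(0.4674466828941965), np.float64(0.013889144848486397), np.float64(-0.22614309209000094)], np.float64(0.06629467010498047))
```

>>> play_rows(rows=[[9.4,[7,-5,0],[0,0,0.03]],[9.4,[14,-10,0],[0,0,0.07]],[9.4,[21,-14,0],[0,0,0.1]],[9.4,[25,-17,0],[0,0,0.134]],[9.4,[29.35,-19.2,-3],[0,0,0.134]],[9.4,[29.35,-19.2,-3],[0,0,0.134]],[9.4,[29.35,-19.2,-3],[0,0,0.134]],[9.4,[29.35,-19.2,-3],[0,0,0.134]]])

```text
time: 2.77
tool_pos: [0.517, 0.3127, 0.1786]
ee_rot: [3.141, 0.0, 2.827]
wrist_force: [1.6, 0.5, -0.6]
width: 0.0942
```

>>> play_rows(rows=[[9.4,[0,0,0],[0,0,0]],[9.4,[0,0,0],[0,0,0]],[9.4,[0,0,0],[0,0,0]]])

```text
time: 3.02
tool_pos: [0.5152, 0.3141, 0.1786]
ee_rot: [3.141, -0.001, 2.826]
wrist_force: [-0.5, -0.2, -0.2]
width: 0.094
```

```bash
python3 - <<'E'
from h import *
o=get_obs();print(o['time'],o['tool_pos'],o['ee_rot'])
s=snap('wrist','w1.png')
im=cv2.imread('pics/w1.png')
p=[.5322,.3038,-.315]
for P in HOLD+CARD:
    q=proj(s,place(P,p)).round().astype(np.int32); cv2.polylines(im,[cv2.convexHull(q)],True,(0,0,255),1)
cv2.imwrite('pics/w1b.png',im)
E
```

```text
3.0167 [0.5152122  0.31409189 0.17855413] [ 3.14148969e+00 -1.00958029e-03  2.82634340e+00]
```

View pics/w1b.png

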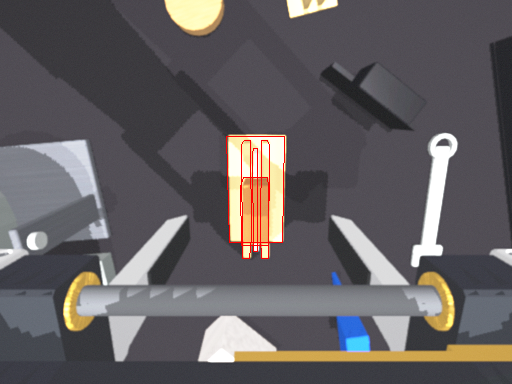

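The reprojected model outlines match the wrist view: holder and grip are at (255,200). I descend and grip.

>>> play_rows(rows=[[9.4,[1.7,-1.03,0],[0,0,0]],[9.4,[1.7,-1.03,-2],[0,0,0]],[9.4,[1.7,-1.03,-4],[0,0,0]],[9.4,[1.7,-1.03,-6],[0,0,0]],[9.4,[1.7,-1.03,-8],[0,0,0]],[9.4,[1.7,-1.03,-10],[0,0,0]],[9.4,[1.7,-1.03,-11],[0,0,0]],[9.4,[1.7,-1.03,-11],[0,0,0]]])

```text
time: 3.73
tool_pos: [0.5297, 0.3042, 0.0662]
ee_rot: [-3.138, -0.004, 2.829]
wrist_force: [-0.1, -1.0, 0.2]
width: 0.0941
```

>>> play_rows(rows=[[9.4,[0,0,0],[0,0,0]],[9.4,[0,0,0],[0,0,0]]])

```text
time: 3.9
tool_pos: [0.5331, 0.3047, 0.0707]
ee_rot: [3.139, 0.002, 2.828]
wrist_force: [-0.5, -0.2, -0.9]
width: 0.094
```

>>> play_rows(rows=[[2,[0,0,0],[0,0,0]],[2,[0,0,0],[0,0,0]],[2,[0,0,0],[0,0,0]],[2,[0,0,0],[0,0,0]],[2,[0,0,0],[0,0,0]],[2,[0,0,0],[0,0,0]],[2,[0,0,0],[0,0,0]],[2,[0,0,0],[0,0,0]]])

```text
time: 4.57
tool_pos: [0.5325, 0.3036, 0.0686]
ee_rot: [-3.142, -0.0, 2.827]
wrist_force: [-0.4, 0.6, -0.2]
width: 0.0437
```

>>> play_rows(rows=[[2,[0,0,0],[0,0,0]],[2,[0,0,0],[0,0,0]],[2,[0,0,0],[0,0,0]],[2,[0,0,0],[0,0,0]]])

```text
time: 4.9
tool_pos: [0.5325, 0.3038, 0.0687]
ee_rot: [3.141, -0.0, 2.827]
wrist_force: [-0.8, 0.1, -0.9]
width: 0.026
```

```bash
python3 - <<'E'
from h import *
o=get_obs();print(o)
E
```

```text
{'time': 4.9, 'joint_positions': array([ 4.25878309e-01,  2.88062401e-01,  1.41096234e+00,  2.76197596e-04,
        1.44234097e+00, -8.30230174e-01]), 'qvel': array([-0.00066316,  0.00135111, -0.00041565, -0.00070877, -0.00010535,
       -0.00056768]), 'joint_torque': array([-2.08401941e-01, -4.10553718e+01, -2.86602545e+01, -8.29394767e-02,
        1.88471689e-01, -7.98637720e-04]), 'tool_pos': array([0.53250694, 0.30382448, 0.06867816]), 'ee_rot': array([ 3.14123735e+00, -1.73224228e-05,  2.82686946e+00]), 'wrist_force': array([-0.75844824,  0.09836705, -0.91900639]), 'wrist_torque': array([ 0.00713646, -0.02533063, -0.02494806]), 'width': 0.02604886450927098}
```

Gripped at 26 mm, which is the grip's thickness. I lift straight up.

>>> play_rows(rows=[[2,[0,0,1.5],[0,0,0]],[2,[0,0,3.5],[0,0,0]],[2,[0,0,6],[0,0,0]],[2,[0,0,9],[0,0,0]],[2,[0,0,12],[0,0,0]],[2,[0,0,15],[0,0,0]],[2,[0,0,17.5],[0,0,0]],[2,[0,0,19.5],[0,0,0]]])

```text
time: 5.57
tool_pos: [0.5327, 0.3037, 0.2661]
ee_rot: [3.14, 0.002, 2.827]
wrist_force: [-0.2, -0.3, -2.0]
width: 0.0259
```

>>> play_rows(rows=[[2,[0,-2,0],[0,0,-0.08]],[2,[0,-5,0],[0,0,-0.18]],[2,[0,-8,0],[0,0,-0.28]],[2,[0,-11,0],[0,0,-0.38]],[2,[0,-14,0],[0,0,-0.48]],[2,[0,-17,0],[0,0,-0.58]],[2,[0,-19,0],[0,0,-0.66]],[2,[0,-20,0],[0,0,-0.7]]])

```text
time: 6.23
tool_pos: [0.5322, 0.1011, 0.2633]
ee_rot: [-3.14, 0.0, 2.121]
wrist_force: [0.6, 0.0, -1.9]
width: 0.0257
```

>>> play_rows(rows=[[2,[0.2,-2,0],[0,0,-0.06]],[2,[0.2,-4,0],[0,0,-0.12]],[2,[0.2,-6,0],[0,0,-0.18]],[2,[0.2,-8,0],[0,0,-0.24]],[2,[0.2,-8.9,0],[0,0,-0.261]],[2,[0.2,-8.9,0],[0,0,-0.261]],[2,[0.2,-8.9,0],[0,0,-0.261]]])

```text
time: 6.82
tool_pos: [0.5345, 0.0153, 0.2635]
ee_rot: [-3.142, -0.001, 1.867]
wrist_force: [0.7, 0.6, -2.1]
width: 0.0259
```

```bash
python3 - <<'E'
from h import *
import math
o=get_obs();print(o['time'],o['tool_pos'],o['ee_rot'],o['width'],o['wrist_force'],o['joint_positions'])
x,y,z=o['tool_pos']; cy=o['ee_rot'][2]-2.8269-.315
s=snap('scene');im=cv2.cvtColor(s['pixels'],cv2.COLOR_RGB2BGR)
t=snap('top');im2=cv2.cvtColor(t['pixels'],cv2.COLOR_RGB2BGR)
out=[]
for S,I,(u,v) in ((s,im,(270,185)),(t,im2,(250,190))):
    I=cv2.resize(I,None,fx=4,fy=4,interpolation=cv2.INTER_CUBIC)
    for P,c in [(p+[0,0,z-.0687],(0,0,255)) for p in CARD]: 
        q=(proj(S,place(P,[x,y,cy]))*4+1.5).round().astype(np.int32); cv2.polylines(I,[cv2.convexHull(q)],True,c,1)
    q=(proj(S,place(PAN[0],[.4665,.0144,-.229]))*4+1.5).round().astype(np.int32); cv2.polylines(I,[cv2.convexHull(q)],True,(0,255,0),1)
    out.append(I[(v-70)*4:(v+70)*4,(u-50)*4:(u+50)*4])
cv2.imwrite('pics/c2.png',np.hstack(out))
E
```

```text
6.8167 [0.53447046 0.01530209 0.26346728] [-3.14155127e+00 -1.17432879e-03  1.86705283e+00] 0.02587221216985292 [ 0.66224082  0.61461146 -2.12815096] [-7.81428231e-02  4.93126063e-02  1.29707025e+00  1.10568643e-03
  1.79567765e+00 -3.74153043e-01]
```

View pics/c2.png

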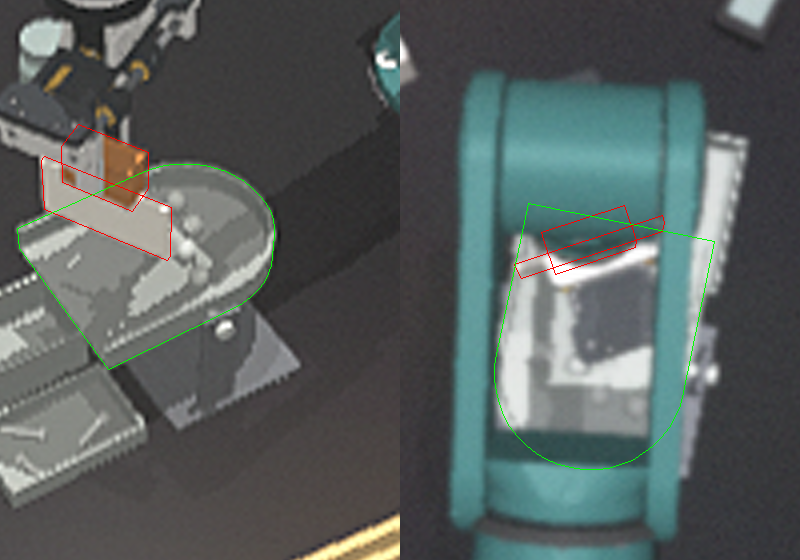

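The predicted card outline (red) lies on the real blade in the scene view, at (105,205). It is set slantwise with the open gap at the bin side. I lower it to just above the floor.

>>> play_rows(rows=[[2,[0,0,-2],[0,0,0]],[2,[0,0,-4],[0,0,0]],[2,[0,0,-6],[0,0,0]],[2,[0,0,-7],[0,0,0]],[2,[0,0,-8],[0,0,0]],[2,[0,0,-8.4],[0,0,0]],[2,[0,0,-8.4],[0,0,0]],[2,[0,0,-8.4],[0,0,0]]])

```text
time: 7.58
tool_pos: [0.5349, 0.0149, 0.1805]
ee_rot: [3.14, 0.0, 1.866]
wrist_force: [0.5, 0.1, -0.6]
width: 0.0259
```

>>> play_rows(rows=[[2,[0,0,-0.1],[0,0,0]],[2,[0,0,-0.2],[0,0,0]],[2,[0,0,-0.3],[0,0,0]],[2,[0,0,-0.3],[0,0,0]]])

```text
time: 7.92
tool_pos: [0.5346, 0.0146, 0.177]
ee_rot: [3.141, 0.0, 1.866]
wrist_force: [-0.7, 1.0, -1.2]
width: 0.0257
```

```bash
python3 - <<'E'
from h import *
from scipy.spatial.transform import Rotation as R
o=get_obs();print(o['time'],o['tool_pos'],o['ee_rot'],o['wrist_force'],o['wrist_torque'])
p0=np.array([.5345,.0153,.1767]); h=np.array([.4665,.0144,.115]); ax=np.array([np.sin(.229),np.cos(.229),0])
for th in np.arange(.03,.331,.03):
    q=R.from_rotvec(ax*th); p=h+q.apply(p0-h); print(round(th,2),np.round((p-p0)*100,2),np.round(ax*th,3))
E
```

```text
7.9167 [0.5345938  0.01462617 0.17695229] [3.14103179e+00 1.53013348e-04 1.86566295e+00] [-0.7362299   0.98889291 -1.23726813] [-0.04642461  0.06356801  0.01702353]
0.03 [ 0.18 -0.04 -0.2 ] [0.007 0.029 0.   ]
0.06 [ 0.35 -0.08 -0.41] [0.014 0.058 0.   ]
0.09 [ 0.51 -0.12 -0.62] [0.02  0.088 0.   ]
0.12 [ 0.67 -0.16 -0.83] [0.027 0.117 0.   ]
0.15 [ 0.83 -0.19 -1.06] [0.034 0.146 0.   ]
0.18 [ 0.97 -0.23 -1.28] [0.041 0.175 0.   ]
0.21 [ 1.11 -0.26 -1.51] [0.048 0.205 0.   ]
0.24 [ 1.24 -0.29 -1.75] [0.054 0.234 0.   ]
0.27 [ 1.37 -0.32 -1.98] [0.061 0.263 0.   ]
0.3 [ 1.49 -0.35 -2.23] [0.068 0.292 0.   ]
0.33 [ 1.6  -0.37 -2.47] [0.075 0.321 0.   ]
```

>>> play_rows(rows=[[2,[0.18,-0.04,-0.35],[0.007,0.029,0]],[2,[0.35,-0.08,-0.56],[0.014,0.058,0]],[2,[0.51,-0.12,-0.77],[0.02,0.088,0]],[2,[0.67,-0.16,-0.98],[0.027,0.117,0]],[2,[0.83,-0.19,-1.21],[0.034,0.146,0]],[2,[0.97,-0.23,-1.43],[0.041,0.175,0]],[2,[1.11,-0.26,-1.66],[0.048,0.205,0]],[2,[1.24,-0.29,-1.9],[0.054,0.234,0]]])

```text
time: 8.58
tool_pos: [0.5479, 0.0118, 0.16]
ee_rot: [-2.935, -0.118, 1.854]
wrist_force: [-0.9, 1.4, 4.5]
width: 0.0258
```

>>> play_rows(rows=[[2,[0.13,-0.03,-0.23],[0.007,0.029,0]],[2,[0.22,-0.05,-0.42],[0.013,0.053,0]],[2,[0.22,-0.05,-0.42],[0.013,0.053,0]]])

```text
time: 8.83
tool_pos: [0.5508, 0.0109, 0.154]
ee_rot: [-2.887, -0.145, 1.847]
wrist_force: [2.1, 0.0, 6.4]
width: 0.0255
```

```bash
python3 - <<'E'
from h import *
o=get_obs();print(o['time'],o['tool_pos'],o['ee_rot'],o['wrist_force'],o['wrist_torque'])
s=snap('scene','s3.png')
b=cv2.imread('pics/s3.png')[110:270,170:370]
cv2.imwrite('pics/s3b.png',cv2.resize(b,(750,600),interpolation=cv2.INTER_CUBIC))
E
```

```text
8.8333 [0.55078824 0.01091642 0.15403063] [-2.88693748 -0.14530269  1.84697699] [2.09476312 0.01835157 6.36669433] [ 0.07780797 -0.21860378  0.04682412]
```

View pics/s3b.png

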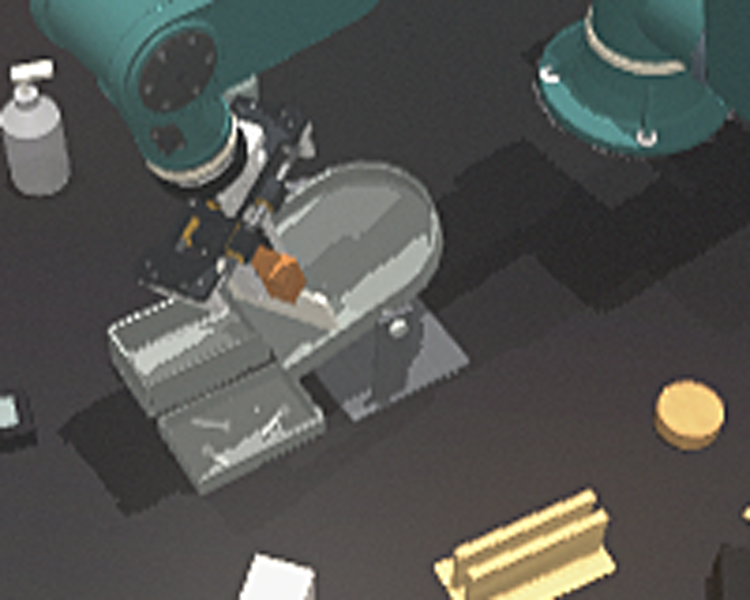

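Pan tipped, card still slanted at the mouth at (280,310), balls behind or past the blade and hidden. I press a little further against the stop and hold so all the balls can run out.

>>> play_rows(rows=[[2,[0.04,0,-0.12],[0.003,0.012,0]],[2,[0.06,0,-0.25],[0.005,0.02,0]],[2,[0.06,0,-0.25],[0.005,0.02,0]],[2,[0.06,0,-0.25],[0.005,0.02,0]],[2,[0.06,0,-0.25],[0.005,0.02,0]],[2,[0.06,0,-0.25],[0.005,0.02,0]]])

```text
time: 9.38
tool_pos: [0.5515, 0.0109, 0.1534]
ee_rot: [-2.873, -0.153, 1.845]
wrist_force: [2.8, 0.7, 8.1]
width: 0.0255
```

>>> play_rows(rows=[[2,[0,0,0],[0,0,0]],[2,[0,0,0],[0,0,0]],[2,[0,0,0],[0,0,0]],[2,[0,0,0],[0,0,0]],[2,[0,0,0],[0,0,0]],[2,[0,0,0],[0,0,0]],[2,[0,0,0],[0,0,0]],[2,[0,0,0],[0,0,0]]])

```text
time: 10.05
tool_pos: [0.5514, 0.0109, 0.1534]
ee_rot: [-2.873, -0.153, 1.845]
wrist_force: [3.5, -0.2, 8.1]
width: 0.0259
```

```bash
python3 - <<'E'
from h import *
o=get_obs();print(o['time'],o['tool_pos'],o['ee_rot'],o['wrist_force'],o['wrist_torque'])
out=[]
for c,(u,v) in (('scene',(250,185)),('wrist',None),):
    if c=='wrist': s=snap(c,'w4.png'); out.append(cv2.resize(cv2.imread('pics/w4.png'),(440,330)))
    else: s=snap(c,'s4.png'); out.append(cv2.resize(cv2.imread('pics/s4.png')[140:250,180:300],(360,330),interpolation=cv2.INTER_CUBIC))
    for n in ('ball0','card','pan'): print(c,n,[(round(d['confidence'],2),np.round(d['point']).tolist()) for d in silhouettes(c,n)])
cv2.imwrite('pics/c4.png',np.hstack(out))
E
```

```text
10.05 [0.55144605 0.0109171  0.15340116] [-2.87265861 -0.15329382  1.84514184] [ 3.46915943 -0.15958431  8.13880144] [-0.33902549 -0.39711032  0.05087676]
scene ball0 [(0.37, [259.0, 309.0])]
scene card [(0.79, [268.0, 362.0]), (0.77, [309.0, 278.0]), (0.6, [187.0, 248.0]), (0.59, [175.0, 262.0])]
scene pan [(0.97, [177.0, 265.0])]Traceback (most recent call last):
  File "<stdin>", line 4, in <module>
TypeError: cannot unpack non-iterable NoneType object
```

```bash
python3 - <<'E'
from h import *
a=cv2.resize(cv2.imread('pics/s4.png')[140:250,180:300],(360,330),interpolation=cv2.INTER_CUBIC)
s=snap('wrist','w4.png'); b=cv2.resize(cv2.imread('pics/w4.png'),(440,330))
cv2.imwrite('pics/c4.png',np.hstack([a,b]))
E
```

```text
(no output)
```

View pics/c4.png

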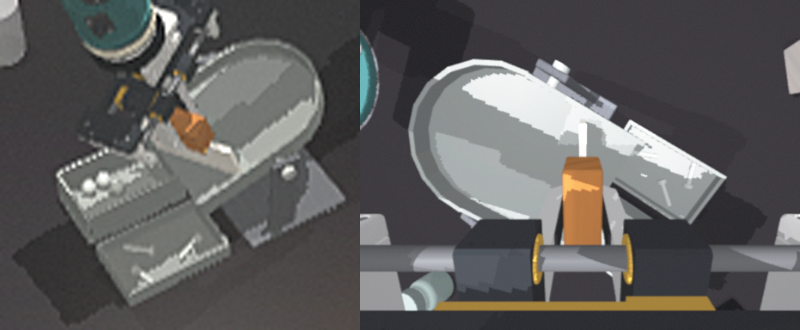

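The balls show in the bin at (100,180) and (150,158) in the left crop. The pan floor behind the card is empty in both views. I let the pan swing back by retracing the arc, then lift.

>>> play_rows(rows=[[2,[-0.2,0.04,0.4],[-0.009,-0.039,0]],[2,[-0.4,0.09,0.75],[-0.018,-0.077,0]],[2,[-0.6,0.13,1.1],[-0.027,-0.116,0]],[2,[-0.8,0.18,1.4],[-0.036,-0.154,0]],[2,[-1.0,0.22,1.75],[-0.045,-0.193,0]],[2,[-1.2,0.26,2.1],[-0.054,-0.232,0]],[2,[-1.4,0.3,2.4],[-0.063,-0.27,0]],[2,[-1.52,0.34,2.7],[-0.072,-0.307,0]]])

```text
time: 10.97
tool_pos: [0.5343, 0.0146, 0.1785]
ee_rot: [3.139, 0.001, 1.866]
wrist_force: [1.0, -0.0, -0.9]
width: 0.0259
```

>>> play_rows(rows=[[2,[0,0,0.5],[0,0,0]],[2,[0,0,2],[0,0,0]],[2,[0,0,4],[0,0,0]],[2,[0,0,6],[0,0,0]],[2,[0,0,8],[0,0,0]],[2,[0,0,9],[0,0,0]],[2,[0,0,9],[0,0,0]]])

```text
time: 11.55
tool_pos: [0.5355, 0.0145, 0.2703]
ee_rot: [3.138, 0.001, 1.866]
wrist_force: [1.8, -0.5, -1.8]
width: 0.026
```

>>> play_rows(rows=[[2,[0,2,0],[0,0,0.08]],[2,[0,5,0],[0,0,0.18]],[2,[0,8,0],[0,0,0.28]],[2,[0,11,0],[0,0,0.38]],[2,[0,14,0],[0,0,0.48]],[2,[0,17,0],[0,0,0.58]],[2,[0,19,0],[0,0,0.66]],[2,[0,20,0],[0,0,0.7]]])

```text
time: 12.22
tool_pos: [0.5335, 0.2171, 0.2654]
ee_rot: [-3.139, -0.004, 2.572]
wrist_force: [-0.4, -0.3, -1.8]
width: 0.026
```

>>> play_rows(rows=[[2,[-0.2,2,0],[0,0,0.06]],[2,[-0.2,4,0],[0,0,0.12]],[2,[-0.2,6,0],[0,0,0.18]],[2,[-0.2,8,0],[0,0,0.24]],[2,[-0.2,8.9,0],[0,0,0.261]],[2,[-0.2,8.9,0],[0,0,0.261]],[2,[-0.2,8.9,0],[0,0,0.261]]])

```text
time: 12.8
tool_pos: [0.5325, 0.3029, 0.2669]
ee_rot: [-3.139, -0.001, 2.825]
wrist_force: [0.1, -0.5, -2.1]
width: 0.0258
```

```bash
python3 - <<'E'
from h import *
o=get_obs();print(o['time'],o['tool_pos'],o['ee_rot'],o['width'],o['wrist_force'])
x,y,z=o['tool_pos']; cy=o['ee_rot'][2]-2.8269-.315
s=snap('scene','s5.png');im=cv2.imread('pics/s5.png')
print([(round(d['confidence'],2),np.round(d['point']).tolist()) for d in silhouettes('scene','ball0')])
a=cv2.resize(im[140:250,180:300],(400,367),interpolation=cv2.INTER_CUBIC)
def ov(S,I,k):
    I=cv2.resize(I,None,fx=k,fy=k,interpolation=cv2.INTER_CUBIC)
    for P in [p+[0,0,z-.0687] for p in CARD]:
        q=(proj(S,place(P,[x,y,cy]))*k).round().astype(np.int32); cv2.polylines(I,[cv2.convexHull(q)],True,(0,0,255),1)
    return I
b=ov(s,im,4)[130*4:300*4,260*4:360*4]; b=cv2.resize(b,(216,367))
cv2.imwrite('pics/c5.png',np.hstack([a,b]))
E
```

```text
12.8 [0.53245182 0.30289272 0.26694004] [-3.13942926e+00 -9.46896469e-04  2.82541738e+00] 0.025822342302928944 [ 0.13211007 -0.52166595 -2.09711805]
[]
```

View pics/c5.png

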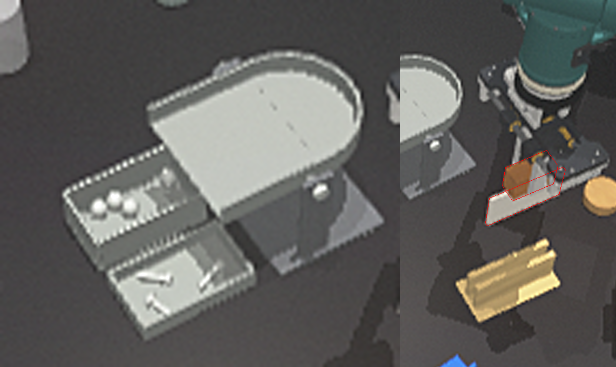

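All four balls are in the bin: three at about (115,202), one at (168,177). The pan is level and empty, and the card sits in the hand as predicted. I lower it in two stages, settling above the slot first.

>>> play_rows(rows=[[2,[0,0.05,-2],[0,0,0]],[2,[0,0.05,-5],[0,0,0]],[2,[0,0.05,-8],[0,0,0]],[2,[0,0.05,-11],[0,0,0]],[2,[0,0.05,-12.5],[0,0,0]],[2,[0,0.05,-12.5],[0,0,0]],[2,[0,0.05,-12.5],[0,0,0]],[2,[0,0.05,-12.5],[0,0,0]]])

```text
time: 13.57
tool_pos: [0.5336, 0.3039, 0.1451]
ee_rot: [3.139, 0.003, 2.826]
wrist_force: [-1.3, 0.0, -0.3]
width: 0.0258
```

>>> play_rows(rows=[[2,[0,0,0],[0,0,0]],[2,[0,0,0],[0,0,0]],[2,[0,0,0],[0,0,0]]])

```text
time: 13.82
tool_pos: [0.5333, 0.3045, 0.1448]
ee_rot: [3.14, 0.002, 2.827]
wrist_force: [-0.2, 0.6, -1.8]
width: 0.026
```

>>> play_rows(rows=[[2,[-0.08,-0.07,-1],[0,0,0]],[2,[-0.08,-0.07,-2],[0,0,0]],[2,[-0.08,-0.07,-3],[0,0,0]],[2,[-0.08,-0.07,-4],[0,0,0]],[2,[-0.08,-0.07,-5],[0,0,0]],[2,[-0.08,-0.07,-6],[0,0,0]],[2,[-0.08,-0.07,-7],[0,0,0]],[2,[-0.08,-0.07,-7.2],[0,0,0]]])

```text
time: 14.48
tool_pos: [0.5308, 0.3031, 0.0688]
ee_rot: [-3.14, -0.002, 2.827]
wrist_force: [-0.7, -0.8, -0.9]
width: 0.0263
```

>>> play_rows(rows=[[2,[0,0,-0.2],[0,0,0]],[2,[0,0,-0.3],[0,0,0]],[2,[0,0,-0.35],[0,0,0]],[2,[0,0,-0.35],[0,0,0]]])

```text
time: 14.82
tool_pos: [0.5319, 0.3036, 0.0687]
ee_rot: [3.141, 0.001, 2.827]
wrist_force: [-1.7, -2.0, 2.3]
width: 0.0258
```

Seated: the force has turned upward at the original height. I release and rise.

>>> play_rows(rows=[[9.4,[0,0,0],[0,0,0]],[9.4,[0,0,0],[0,0,0]],[9.4,[0,0,0],[0,0,0]],[9.4,[0,0,0],[0,0,0]],[9.4,[0,0,0],[0,0,0]],[9.4,[0,0,0],[0,0,0]],[9.4,[0,0,0],[0,0,0]],[9.4,[0,0,0],[0,0,0]]])

```text
time: 15.48
tool_pos: [0.5317, 0.3035, 0.0674]
ee_rot: [3.141, 0.0, 2.827]
wrist_force: [-0.3, 1.0, -0.2]
width: 0.0757
```

>>> play_rows(rows=[[9.4,[0,0,0],[0,0,0]],[9.4,[0,0,1],[0,0,0]],[9.4,[0,0,3],[0,0,0]],[9.4,[0,0,6],[0,0,0]],[9.4,[0,0,9],[0,0,0]],[9.4,[0,0,12],[0,0,0]],[9.4,[0,0,14],[0,0,0]],[9.4,[0,0,14],[0,0,0]]])

```text
time: 16.15
tool_pos: [0.5341, 0.3046, 0.2152]
ee_rot: [3.133, 0.009, 2.827]
wrist_force: [0.1, 0.1, 1.0]
width: 0.0939
```

>>> play_rows(rows=[[9.4,[-3,3,0],[0,0,0]],[9.4,[-6,6,0],[0,0,0]],[9.4,[-9,9,0],[0,0,0]],[9.4,[-12,12,0],[0,0,0]],[9.4,[-14,14,0],[0,0,0]],[9.4,[-14,14,0],[0,0,0]],[9.4,[-14,14,0],[0,0,0]],[9.4,[-14,14,0],[0,0,0]]])

```text
time: 16.82
tool_pos: [0.3917, 0.443, 0.2066]
ee_rot: [-3.14, 0.0, 2.827]
wrist_force: [0.2, 1.0, 0.6]
width: 0.0939
```

```bash
python3 - <<'E'
from h import *
o=get_obs();print(o['time'],o['tool_pos'],o['width'],o['wrist_force'])
out=[]
for c,r in (('scene',(140,290,180,340)),('top',(130,250,130,300))):
    s=snap(c,c+'6.png'); im=cv2.resize(cv2.imread(f'pics/{c}6.png'),None,fx=4,fy=4,interpolation=cv2.INTER_CUBIC)
    for P in CARD[1:]:
        q=(proj(s,place(P,[.5322,.3038,-.315]))*4).round().astype(np.int32); cv2.polylines(im,[cv2.convexHull(q)],True,(0,0,255),1)
    im=im[r[0]*4:r[1]*4,r[2]*4:r[3]*4]; out.append(cv2.resize(im,(400,400)))
    if c=='scene':
        m=min(silhouettes('scene','card'),key=lambda d:np.hypot(*(np.array(d['point'])-(248,314))))
        print(m['point'],m['mask'].sum())
cv2.imwrite('pics/c6.png',np.hstack(out))
E
```

```text
16.8167 [0.39170364 0.44297507 0.20661599] 0.09385216981018071 [0.15217853 0.956773   0.59162426]
[245.9, 311.6] 339
```

View pics/c6.png

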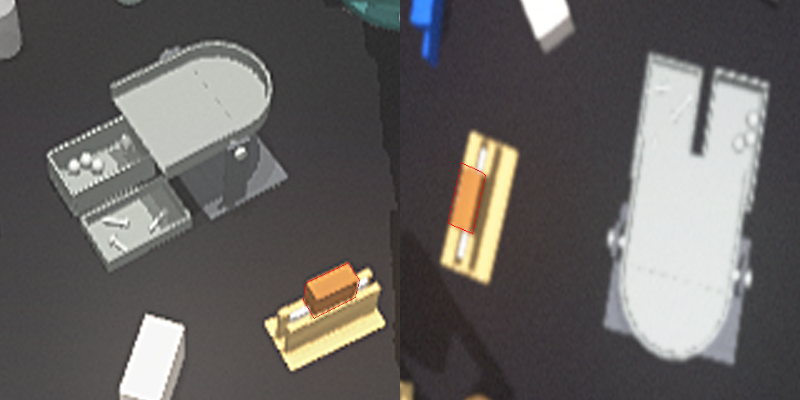

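Three balls are plain in the bin. I check the fourth, close under the lip, in one enlarged before/after crop.

```bash
python3 - <<'E'
import cv2,numpy as np
f=lambda n:cv2.resize(cv2.imread(n)[178:225,192:246],None,fx=7,fy=7,interpolation=cv2.INTER_CUBIC)
cv2.imwrite('pics/c7.png',np.hstack([f('pics/scene0.png'),f('pics/scene6.png')]))
E
```

```text
(no output)
```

View pics/c7.png

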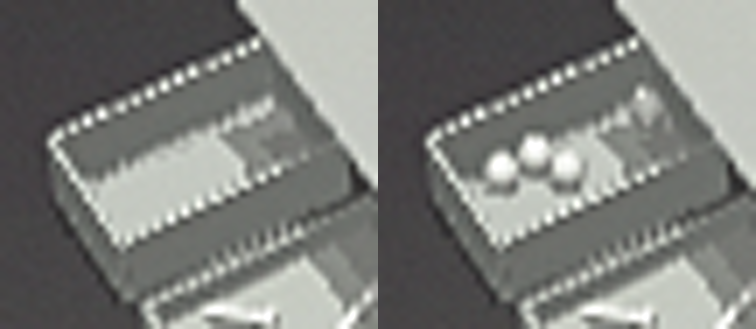

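The fourth ball shows at (645,105) in the "after" half, inside the bin in the pan's shadow. It was absent before. I hand in.

```bash
python3 -c "
from bench import *
print(close_job())"
```

```text
the job is handed in; nothing more can be done
None
```

The job is handed in, and my last pictures show it done; the system gave no verdict.

**What I did:** I took the white-bladed, wooden-gripped card from the larger holder. I set it at about 30° across the mouth with the gap on the bin side, and pressed the pan down. I held it there until no ball showed on the pan floor, then let the pan swing back and hung the card up again. This took about 17 s of the 64 s allowed.

**Last checks:**
- **Balls:** three are plainly in the bin. The fourth shows only as a bright spot in the pan's shadow inside the bin, absent in the picture from before. The pan and the bolt tray hold none, and I saw none on the cart.
- **Pan:** level and empty in both the scene and top views.
- **Card:** its grip lies on the outline it had at the start, within about a pixel in both views. The gripper is clear of everything.
- **Tip angle:** not measured directly. At the press, the card had been turned by about 0.30 rad with about 10 N on it, which fits the pan at or near its stop.
- **Disagreement:** the ball detector found no balls in the final scene, so the count rests on my reading of the pictures.
- **Bystanders:** I saw nothing disturbed in the pictures, but I did not measure their positions afterwards.

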